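Open the push-and-turn descaler bottle

TASK

The coffee pot needs descaling: open the square bottle in the wooden tray. Push its safety cap down, turn it anticlockwise while it is down until it comes free, lift it off and finish while still holding the cap level and still, about 7 cm straight above the open neck - do not put it down or let go. Leave the round bottle untouched and everything else standing where it is.

Things in the scene. Friction and masses are not known exactly. Their poses are not given: they have to be found in the camera images.
- square_bottle: White plastic bottle with a square body (72 x 72 mm, 88 mm tall, sloping shoulder above), fixed fast in the tray: it cannot turn, slide or lift. It may stand at either end of the tray. Origin: centre of its underside; z up, x and y along the sides of the square. Neck of 20 mm diameter up to 126 mm above the origin.
- cap: Loose grey ribbed round safety cap on the square bottle, 43 mm in diameter, 35 mm tall, about 30 g. Origin: centre of its lower rim; z up along its axis. Locked, its origin is 116 mm above the bottle's and its x axis lies along the bottle's x axis, within 5 degrees. Without a push it turns only some 5 degrees; clockwise it meets a stop; locked it cannot be pulled off.
- cap_grip (a point): Point on the cap's axis, 26 mm above its lower rim: the middle of its solid upper part (17 to 35 mm above the rim), the place to grip from any side. Pushed down at least 4.5 mm and then turned 55 to 120 degrees anticlockwise seen from above (aim at 70 to 75), the cap is free, springs up and lifts straight off.
- insert (a joint): Travel in m of the sprung insert in the bottle's neck that carries the cap: 0 up, 0.0065 with the cap fully pushed down. Its spring takes 3 N to start and 9 N at the bottom, which is a hard stop.
- mouth (a point): Point on the square bottle's axis at the top of the sprung insert, 133 mm above the bottle's underside; the lower rim of the cap is held about 70 mm above it at the end.
- round_bottle: White plastic bottle with a round body of 74 mm diameter, with the same look of cap, 151 mm tall with it, fixed at the other end of the tray, about 170 mm from the square bottle. Origin: centre of its underside. Must not be touched.
- tray: Wooden tray, 110 x 300 mm, 28 mm high, fixed to the worktop; both bottles and the salt shaker stand in it. Origin: centre of its underside; y along its length. The worktop is clear above the tray; wall cabinets hang over its rear from 0.46 m up and reach further forward to the robot's left, so come to the tray with the arm drawn in (about 0.45 m from its base).
- salt_shaker: Glass salt shaker with a grey top, 44 mm in diameter, 90 mm tall, loose, in the tray between the bottles. Origin: centre of its underside.
- mug: Green and white mug, 78 x 116 mm, 101 mm tall, loose, left of the tray. Origin: centre of its underside.
- spice_jar: Glass spice jar with a red lid, 45 mm in diameter, 106 mm tall, loose, behind the tray. Origin: centre of its underside.
- teaspoon: Steel teaspoon, 130 mm long, lying loose behind the tray. Origin: its middle.
There are look-alikes about, which are no part of the job. Of the things like the cap, leave any that is blue, purple or yellow; of the rest the smaller one is meant.

How it is judged (in metres and radians):
On the way, in this order (a step that is already met when the one before it is completed fails the run):
1. the cap is pushed down at least 4 mm, still locked (z of cap in the frame of square_bottle below 0.1117 m and angle between the x axis of cap and the x axis of square_bottle, either way round below 0.4 rad), for 0.1 s.
2. the cap is turned at least 45 degrees while sitting upright on the neck (angle between the x axis of cap and the x axis of square_bottle, either way round above 0.78 rad and z of cap in the frame of square_bottle below 0.119 m and horizontal distance between cap and mouth below 0.006 m and angle between cap's own z axis and vertical below 0.2 rad), for 0.05 s.
At the end, for the whole second after the job is handed in: The gripper holds the cap (more than 1 N), its lower rim 35 to 130 mm above the top of the neck's insert and within 30 mm of the bottle's axis, level within 0.3 rad, still (under 0.03 m/s), not touching the bottle (z of cap in the frame of mouth between 0.035 and 0.13 m and horizontal distance between cap and mouth below 0.03 m and angle between cap's own z axis and vertical below 0.3 rad and linear speed of cap below 0.03 m/s and contact force between the fingers and cap above 1 N and contact force between cap and square_bottle below 0.1 N); the arm keeps its last pose, push and grip.
It fails at once if the round bottle is touched (more than 1 N) (contact force between any of the arm, the fingers, cap and round_bottle above 1 N).
It fails at once if the salt shaker, mug, spice jar or teaspoon is moved more than 25 mm, or a standing one is tipped (distance of any of salt_shaker, mug, spice_jar, teaspoon from where it was at the start of the episode above 0.025 m or angle between any of salt_shaker, mug, spice_jar's own z axis and vertical above 0.5 rad).
It also fails if it takes over 40 s, if anything falls off the work surface, if the arm or the gripper's body presses on something with over 40 N, if the wrist force passes 120 N, or if a joint passes its speed limit or range.

ROBOT

A 7-joint arm with a two-finger parallel gripper is mounted at the origin on a cart in front of the work surface, level with it; the furniture and walls round the work are solid. World frame = base frame: x ahead of the robot, y to its left, z up, the work surface at z = 0. Lengths are in m, angles in degrees, forces in N, time in s.
With the tool pointing down it reaches from about 0.375 to 0.925 m from the base axis. Payload 3.1 kg.
Tool frame: the origin (TCP) lies midway between the tips of the shut fingers; the grasp point (between the pads) lies 19 mm behind it; z points along the fingers, y is the line along which they close (so a half turn about z gives the same grasp; the last joint's range is limited). The gripper opens to 85 mm and grips with 20 to 120 N. Pads are 22 mm wide; open, the fingers measure 114 mm over their backs; the gripper's body (76 mm by 85 mm) begins 54 mm behind the grasp point. The pads swing forward as they close: fully open they stand 13 mm farther back than shut.
Start: joints at [-68.686, 21.939, 2.515, 91.553, -1.026, 66.532, -2.859], TCP at [0.294, 0.58, 0.231] pointing down, gripper open.
Joint ranges: [-149.38, 149.38], [-23.57, 123.04], [-84.95, 90], [0, 143.3], [-89.99, 269.99], [3.08, 112.72], [-163.45, 163.45]. Speed limits (degrees/s): [159.86, 159.86, 180, 180, 180, 180, 180].

INTERFACE

Orientations are given as [roll, pitch, yaw] about the fixed x, y, z axes, in that order (R = Rz(yaw) Ry(pitch) Rx(roll)).
In Python, from workcell import observe, optics, workorder gives the robot as it stands.
- The arm moves only by the tool send_rows, never from a script. Its argument "motion" is one flat list of numbers, 4 for each row, row after row: the shift along the world's x, y, z in mm, then the turn about the world's z in rad. In form: [dx, dy, dz, twist, dx, dy, dz, twist, ...]. A call has 1 to 12 rows; each row is the pose to reach, as a shift and turn from the pose commanded when the call began; what a row does not reach only later rows make up. A row lasts 1/10 s, in which the tool goes at most 50 mm and 8.59 degrees, less where a joint would pass 70% of its speed; a pose out of reach is approached as far as the arm can. A call with a gripper value outside its range is refused whole. "jaw" is the finger opening in mm, from 0 to 85.4, set as the call begins (left out, the last holds). The fingers move at their own pace and stop on an object; "grip_force" is the grip in N (left out, the last holds). Time passes only in rows, so rows that repeat a pose let the fingers close. It gives the time, the measured TCP pose, the force, the opening and the grip force at its end, in the units of the state.
- observe(): the state, without advancing time (a new reading comes with each control period).
- optics.capture(name): name is "side" or "top"; returns a dict with "pixels" (400x640x3 uint8, blue, green, red), "vfov" (degrees; the focal length in pixels is half the picture's height over the tangent of half this angle, whatever the lens; pixels are square), "cx", "cy" (the principal point, pixels), "D" ([k1, k2, p1, p2, k3] as OpenCV has them; the pictures are not rectified), "rvec" (rotation vector, rad) and "tvec" (3), from world to camera coordinates, as OpenCV has them. Camera axes: x right, y down, z forward; pixel columns grow to the right and rows downward; lengths in m; the calibration is good to about 2 mm. A picture is of the moment at which its call begins. There is no depth.
- workorder.job_done(): hands the job in; it is judged then, once.
The state is a dict: "t": time; "joints": joint angles; "joint_vel": joint speeds; "joint_efforts": joint torques, N m; "tcp_pos": TCP position; "tcp_rot": TCP orientation; "force": force on the tool from outside, world axes, zero at the start; "torque": the same for the moment, N m; "width": finger opening in m; "gripper_force": force on a finger pad.
Only numpy, scipy, OpenCV 4.12 (cv2) and the standard library are available. Lean on these libraries where they do the work, as an engineer would, in place of code of your own. Each camera call takes 0.05 s, during which the arm holds its last target. There are 200 camera calls.

## Working session

There is one attempt and no reset: what is moved stays moved. The work goes in short steps, Python scripts to look and compute and a tool call to move; the robot and the scene stay as the last step left them, time stands still between calls to the robot, and variables do not carry over. Pictures are saved under pics/ and viewed, at most 10 in all, crops included, and the job is handed in when it is done.

Besides the shell and the picture viewer there is one more tool, called after "Request:" as name(argument=value, ...) on one line, values as JSON. send_rows: Moves the arm, as the interface text tells. Its arguments: {"type":"object","properties":{"motion":{"type":"array"},"jaw":{"type":"number"},"grip_force":{"type":"number"}},"required":["motion"]}

```bash
mkdir -p pics; cat > h.py <<'E'
import numpy as np, cv2
from workcell import observe, optics, workorder
def cap(n):
    c=optics.capture(n); h=c["pixels"].shape[0]; f=h/2/np.tan(np.radians(c["vfov"]/2))
    c["K"]=np.array([[f,0,c["cx"]],[0,f,c["cy"]],[0,0,1]]); c["D"]=np.array(c["D"],float)
    c["R"]=cv2.Rodrigues(np.array(c["rvec"],float))[0]; c["C"]=-c["R"].T@np.array(c["tvec"],float).ravel(); return c
def ray(c,u,v):
    p=cv2.undistortPoints(np.array([[[u,v]]],float),c["K"],c["D"]).ravel()
    d=c["R"].T@np.array([p[0],p[1],1]); return d/np.linalg.norm(d)
def onz(c,u,v,z):
    d=ray(c,u,v); return c["C"]+d*(z-c["C"][2])/d[2]
def proj(c,P):
    return cv2.projectPoints(np.array(P,float).reshape(-1,1,3),np.array(c["rvec"],float),np.array(c["tvec"],float),c["K"],c["D"])[0].reshape(-1,2)
E
python3 - <<'E'
from h import *
for n in("side","top"):
    c=cap(n); cv2.imwrite(f"pics/{n}0.png",c["pixels"]); print(n,c["C"].round(3),c["R"][2].round(3),c["K"][0,0])
print(observe())
E
```

```text
side [ 0.315 -0.406  0.875] [ 0.198  0.572 -0.796] 434.71152890397633
top [0.403 0.159 1.209] [ 0.091 -0.006 -0.996] 448.71325154575845
{'t': 0.1, 'joints': array([-68.68592259,  21.98843628,   2.51263925,  91.63947334,
        -1.02519686,  66.53300045,  -2.85746175]), 'joint_vel': array([ 0.07170383, -0.15208856, -0.04308424, -0.22531968,  0.09080662,
        0.05314287,  0.04006025]), 'joint_efforts': array([ 2.11866747e-03, -4.34732366e+01,  1.02883648e+00, -2.50454986e+01,
        1.08285126e-02,  5.50861558e-03,  1.83682607e-05]), 'tcp_pos': array([0.29388495, 0.57880701, 0.23000481]), 'tcp_rot': array([-1.79861819e+02,  8.01485202e-03,  1.53087829e+02]), 'force': array([ 0.16766528,  0.23836488, -0.57946009]), 'torque': array([-1.02982683e-06,  1.82319085e-02,  3.96640111e-02]), 'gripper_force': 0.0, 'width': 0.08531505669340793}
```

View pics/side0.png

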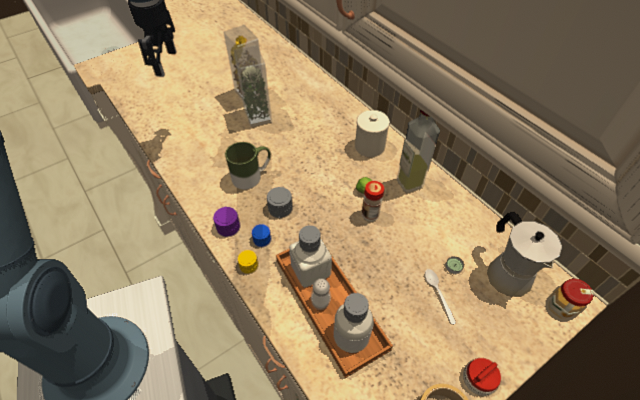

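View pics/top0.png

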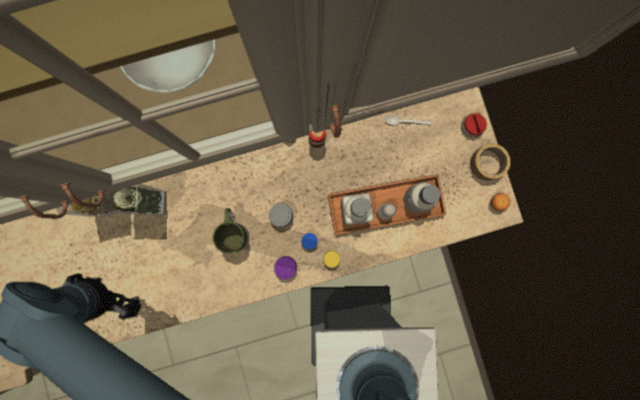

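The side view shows the tray with a bottle at the left (square-shouldered, cap at about (310,238)) and one at the right (cap at about (355,307)). In the top view their caps are near (361,203) and (429,192). The cap candidates are those two, the larger loose grey lid (side (280,202), top (281,216)), and the purple, blue and yellow ones. The left bottle looks square, so I'll confirm it in an enlarged crop.

```bash
python3 - <<'E'
from h import *
a=cv2.imread("pics/side0.png")[215:375,260:400]; b=cv2.imread("pics/top0.png")[165:245,320:450]
a=cv2.resize(a,(490,560),interpolation=cv2.INTER_CUBIC)[:,:]; b=cv2.resize(b,None,fx=6,fy=6,interpolation=cv2.INTER_CUBIC)
cv2.imwrite("pics/ca.png",a);cv2.imwrite("pics/cb.png",b)
E
```

```text
(no output)
```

View pics/ca.png

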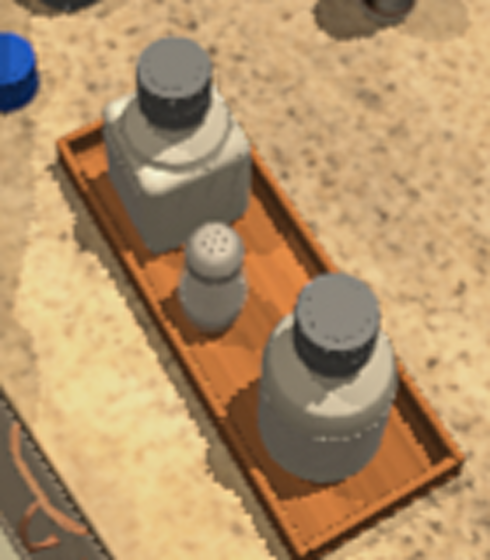

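View pics/cb.png

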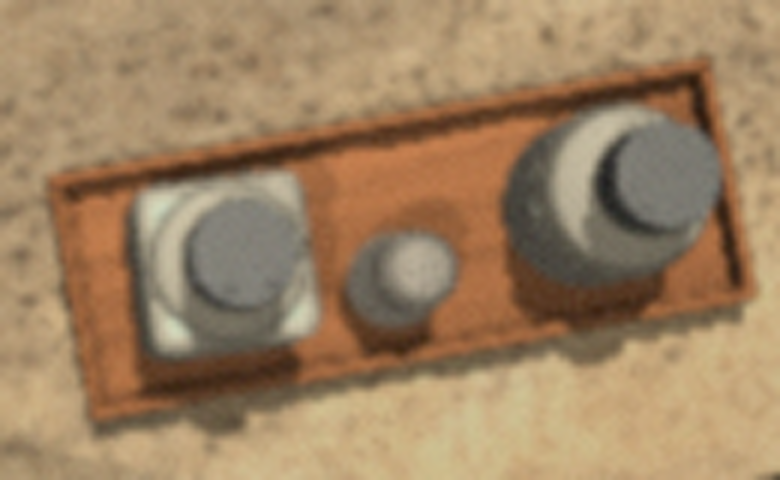

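The crops confirm it. The square bottle is the left one, with its cap's top disc at about side (310,234) and top (361,207). The round bottle is at the right, and the salt shaker is between them at top (390,211). Next I triangulate.

```bash
python3 - <<'E'
from h import *
S=cap("side");T=cap("top")
def disc(c,u,v,r=12):
    im=c["pixels"].astype(int); g=cv2.cvtColor(c["pixels"],cv2.COLOR_BGR2GRAY).astype(int)
    ref=np.median(im[int(v)-2:int(v)+3,int(u)-2:int(u)+3].reshape(-1,3),0)
    m=(np.abs(im-ref).max(2)<18).astype(np.uint8)
    n,l,st,ce=cv2.connectedComponentsWithStats(m,connectivity=4); k=l[int(v),int(u)]
    cn=max(cv2.findContours((l==k).astype(np.uint8),cv2.RETR_EXTERNAL,cv2.CHAIN_APPROX_NONE)[0],key=len)
    print(st[k],ce[k],cv2.fitEllipse(cv2.convexHull(cn))); x,y,w,h=st[k][:4]; return np.array([x+(w-1)/2,y+(h-1)/2]),ce[k]
for nm,s,t in(("sq",(310,234),(361,207)),("round",(356,304),(430,194))):
    (_,a),(_,b)=disc(S,*s),disc(T,*t); d1,d2=ray(S,*a),ray(T,*b)
    k=np.linalg.lstsq(np.c_[d1,-d2],T["C"]-S["C"],rcond=None)[0]; P,Q=S["C"]+k[0]*d1,T["C"]+k[1]*d2
    print(nm,P.round(4),Q.round(4),"z.155:",onz(S,*a,.155).round(4),onz(T,*b,.155).round(4))
cs=[(52,180),(708,62),(752,297),(95,420)]
W=np.array([onz(T,320+x/6,165+y/6,.028) for x,y in cs]); print(W.round(4),W.mean(0))
e=W[0]-W[1]; print("len",np.linalg.norm(e),np.linalg.norm(W[1]-W[2]),"yaw of tray x",np.degrees(np.arctan2(-e[0],e[1])))
E
```

```text
[299 226  22  17 276] [309.44202899 233.74637681] ((309.4776611328125, 233.7866668701172), (16.515066146850586, 21.143213272094727), 89.74032592773438)
[351 198  21  20 269] [361.04832714 206.15613383] ((362.01336669921875, 206.8016357421875), (18.368026733398438, 22.29180145263672), 115.92813110351562)
sq [0.4668 0.0454 0.1553] [0.4688 0.045  0.1555] z.155: [0.4669 0.0456 0.155 ] [0.4689 0.045  0.155 ]
[345 293  23  22 382] [356.2565445  303.57329843] ((356.1909484863281, 303.53826904296875), (21.127853393554688, 22.70289421081543), 110.17994689941406)
[423 184  17  20 239] [431.07531381 193.48953975] ((431.1163330078125, 193.50537109375), (16.149091720581055, 19.69607925415039), 148.94920349121094)
round [ 0.494  -0.1221  0.1531] [ 0.495  -0.1223  0.1533] z.155: [ 0.4936 -0.1228  0.155 ] [ 0.4949 -0.1219  0.155 ]
[[ 0.5083  0.1158  0.028 ]
 [ 0.554  -0.1766  0.028 ]
 [ 0.4494 -0.191   0.028 ]
 [ 0.4026  0.0999  0.028 ]] [ 0.4785832  -0.03796715  0.028     ]
len 0.2959920968667524 0.10562316147038708 yaw of tray x 8.873886299936101
```

Cap top is at (0.468, 0.045, 0.155) and the tray yaw is about 9°. The sizes agree: cap top is 151 mm plus the tray floor, the bottles are 169 mm apart, and the tray measures 296 x 106 mm. Now I draw the arm in and sweep over.

Request:
send_rows(motion=[-18,-36,0,-0.08,-36,-71,0,-0.16,-54,-107,0,-0.24,-72,-142,0,-0.32,-90,-178,0,-0.4,-58,-200,0,-0.48,-26,-222,0,-0.56,6,-245,0,-0.64,29,-272,0,-0.72,53,-298,0,-0.8,76,-325,0,-0.88,76,-325,0,-0.88], jaw=85)

```text
t: 1.4
tcp_pos: [0.3736, 0.2498, 0.2314]
tcp_rot: [179.9, 0.1, 102.1]
force: [-0.9, -0.2, -0.7]
width: 0.0851
gripper_force: 0.0
```

Request:
send_rows(motion=[16,-35,0,-0.08,33,-70,0,-0.16,49,-105,0,-0.24,65,-140,0,-0.32,82,-175,0,-0.4,98,-210,0,-0.48,98,-210,0,-0.56,98,-210,0,-0.64,98,-210,0,-0.72,98,-210,0,-0.74,98,-210,0,-0.74,98,-210,0,-0.74])

```text
t: 2.6
tcp_pos: [0.4681, 0.045, 0.2312]
tcp_rot: [-180.0, -0.0, 60.4]
force: [0.8, 0.3, 0.2]
width: 0.0849
gripper_force: 0.0
```

```bash
python3 - <<'E'
from h import *
o=observe(); print(o["joints"].round(1),o["tcp_pos"],o["tcp_rot"].round(2),o["force"].round(2))
c=cap("side"); cv2.imwrite("pics/s1.png",cv2.resize(c["pixels"][130:330,200:440],None,fx=3,fy=3))
E
```

```text
[-43.    1.4  33.3 116.8  -0.9  62.1 -38.9] [0.46809685 0.04501475 0.2312266 ] [-179.99   -0.     60.38] [0.84 0.27 0.16]
```

View pics/s1.png

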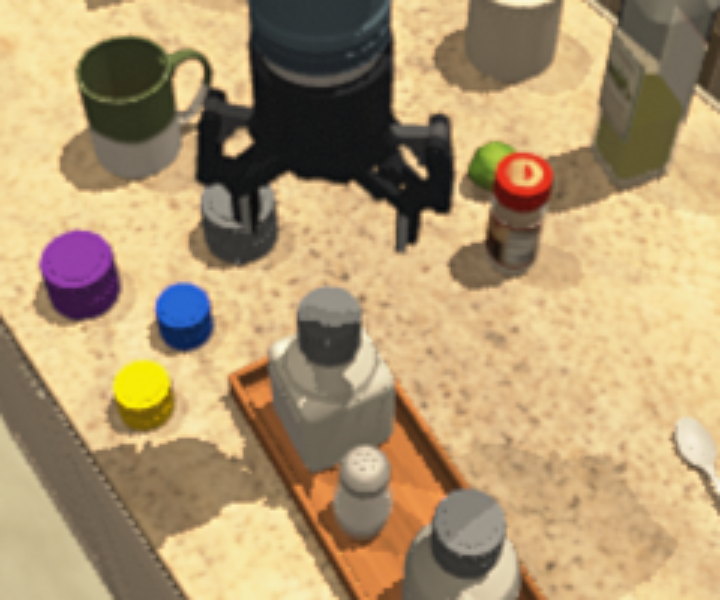

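The open gripper hangs centred above the square bottle's cap (crop (328,325)), with the shaker and round bottle clear. Now I descend.

Request:
send_rows(motion=[0,0,-25,0,0,0,-50,0,0,0,-70,0,0,0,-85,0,0,0,-97,0,0,0,-106,0,0,0,-109,0,0,0,-109,0,0,0,-109,0])

```text
t: 3.55
tcp_pos: [0.4689, 0.0447, 0.1228]
tcp_rot: [180.0, -0.1, 60.3]
force: [-0.5, 0.1, 0.2]
width: 0.0847
gripper_force: 0.0
```

```bash
python3 - <<'E'
from h import *
o=observe(); print(o["tcp_pos"],o["tcp_rot"].round(2),o["force"].round(2))
a=cap("side")["pixels"][190:290,250:370];b=cap("top")["pixels"][150:250,310:430]
cv2.imwrite("pics/s2.png",cv2.resize(np.vstack([a,b]) if 0 else np.hstack([a,b]),None,fx=3.3,fy=3.3))
E
```

```text
[0.46888868 0.04468455 0.12284753] [ 1.7995e+02 -6.0000e-02  6.0260e+01] [-0.48  0.12  0.24]
```

View pics/s2.png

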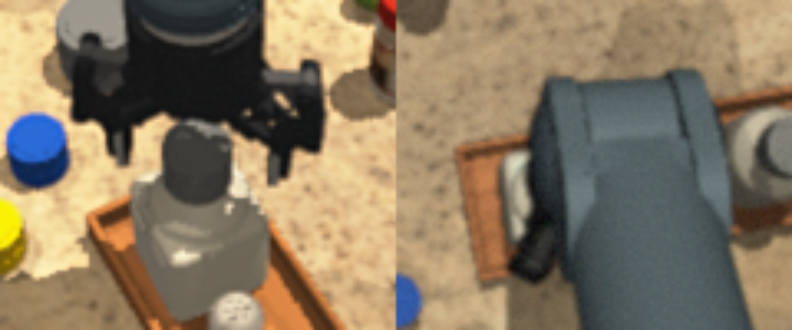

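The fingers straddle the cap (left panel (197,150)) at its upper part. I close gently first.

Request:
send_rows(motion=[0,0,0,0,0,0,0,0,0,0,0,0,0,0,0,0,0,0,0,0,0,0,0,0,0,0,0,0,0,0,0,0], jaw=0, grip_force=25)

```text
t: 4.45
tcp_pos: [0.4683, 0.0447, 0.1224]
tcp_rot: [180.0, -0.0, 60.3]
force: [-2.0, 0.0, 2.7]
width: 0.0425
gripper_force: 25.6
```

Gripped at 42.5 mm, matching the cap's 43 mm, with little side load. Now I firm up the grip and push down.

Request:
send_rows(motion=[0,0,0,0,0,0,0,0,0,0,-2,0,0,0,-4,0,0,0,-6,0,0,0,-7,0,0,0,-7,0,0,0,-7,0], grip_force=80)

```text
t: 5.25
tcp_pos: [0.4684, 0.0447, 0.1162]
tcp_rot: [-179.9, -0.0, 60.3]
force: [-5.2, -0.0, 12.4]
width: 0.0414
gripper_force: 81.1
```

```bash
python3 - <<'E'
from h import *
o=observe(); print(o["tcp_pos"],o["tcp_rot"].round(2),o["force"].round(2),o["width"])
E
```

```text
[0.46838588 0.04469207 0.1162424 ] [-1.7994e+02 -2.0000e-02  6.0260e+01] [-5.19 -0.03 12.37] 0.04140701540636971
```

Bottomed: 6.2 mm down with 12 N. I turn anticlockwise, easing x by 1 mm to relieve the side load.

Request:
send_rows(motion=[-1,0,-1,0,-1,0,-1,0,-1,0,-1,0.06,-1,0,-1,0.13,-1,0,-1,0.2,-1,0,-1,0.27,-1,0,-1,0.34,-1,0,-1,0.41,-1,0,-1,0.48,-1,0,-1,0.55,-1,0,-1,0.62,-1,0,-1,0.62])

```text
t: 6.45
tcp_pos: [0.4698, 0.045, 0.1162]
tcp_rot: [179.7, -0.1, 95.9]
force: [-1.6, 0.3, 12.8]
width: 0.0415
gripper_force: 81.1
```

Request:
send_rows(motion=[0,0,0,0.07,0,0,0,0.14,0,0,0,0.21,0,0,0,0.28,0,0,0,0.35,0,0,0,0.42,0,0,0,0.49,0,0,0,0.56,0,0,0,0.63,0,0,0,0.67,0,0,0,0.67,0,0,0,0.67])

```text
t: 7.65
tcp_pos: [0.4706, 0.0455, 0.1163]
tcp_rot: [179.7, 0.2, 134.2]
force: [1.4, 1.1, 10.2]
width: 0.0415
gripper_force: 80.8
```

```bash
python3 - <<'E'
from h import *
o=observe(); print(o["tcp_pos"],o["tcp_rot"].round(2),o["force"].round(2),o["torque"].round(2),o["width"])
E
```

```text
[0.4705937  0.04548717 0.11627538] [179.65   0.19 134.19] [ 1.41  1.15 10.17] [ 0.17 -0.03 -0.01] 0.041519219951746775
```

Turned 74°, with negligible residual torque, so no stop was hit. I lift gently.

Request:
send_rows(motion=[0,0,2,0,0,0,4,0,0,0,6,0,0,0,8,0,0,0,10,0,0,0,12,0,0,0,14,0,0,0,16,0,0,0,16,0])

```text
t: 8.55
tcp_pos: [0.4669, 0.0445, 0.1302]
tcp_rot: [-180.0, -0.0, 134.2]
force: [-0.3, 0.8, -0.3]
width: 0.0415
gripper_force: 80.7
```

Request:
send_rows(motion=[0,0,10,0,0,0,22,0,0,0,35,0,0,0,48,0,0,0,60,0,0,0,70,0,0,0,76,0,0,0,79,0,1,0,79,0,1,0,79,0,1,0,79,0,1,0,79,0])

```text
t: 9.75
tcp_pos: [0.4678, 0.0445, 0.2087]
tcp_rot: [-179.9, -0.0, 134.2]
force: [-1.1, 0.1, -0.8]
width: 0.0414
gripper_force: 80.9
```

```bash
python3 - <<'E'
from h import *
o=observe(); print(o["tcp_pos"],o["tcp_rot"].round(2),o["force"].round(2),abs(o["joint_vel"]).max(),o["width"])
c=cap("side"); print(proj(c,[[.468,.045,.137],[.468,.045,.207]]))
cv2.imwrite("pics/s3.png",cv2.resize(c["pixels"][170:350,230:400],None,fx=3.3,fy=3.3))
E
```

```text
[0.46783071 0.04451431 0.20869685] [-1.7993e+02 -3.0000e-02  1.3418e+02] [-1.09  0.07 -0.81] 0.13786203298061395 0.0414081813130619
[[310.2498969  238.76755519]
 [309.62586293 218.59736291]]
```

View pics/s3.png

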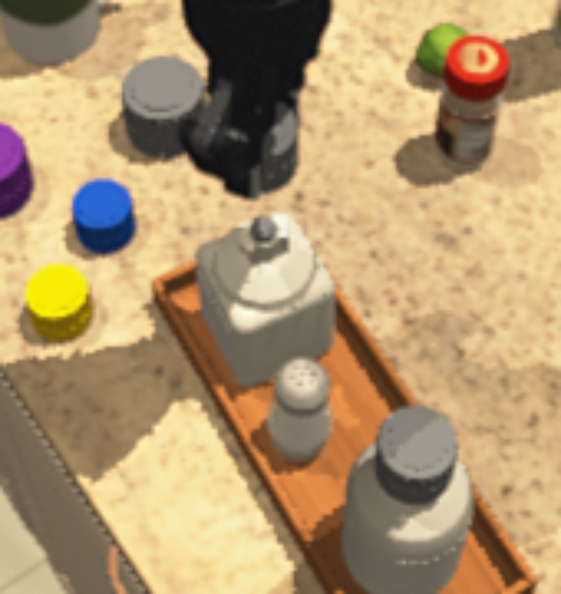

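The neck is open, with the insert at crop (264,230). The cap is held level in the fingers above it at about (270,150), and everything else stands where it was. Handing in.

```bash
python3 -c "
from h import *
print(workorder.job_done())"
```

```text
the job is handed in; nothing more can be done
None
```

The square bottle is open: I pushed its cap down, turned it 74° anticlockwise and lifted it off, and the gripper now holds it level about 7 cm above the neck; the job is handed in, but no verdict came back.

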